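Unstack the test parts and set up the device for an emissions test

ROBOT

A 7-joint arm with a two-finger parallel gripper is mounted at the origin on the work surface. World frame = base frame: x ahead of the robot, y to its left, z up, the work surface at z = 0. Lengths are in mm, angles in rad, forces in N, time in s.
With the tool pointing down it reaches from about 400 to 875 mm from the base axis. Payload 4.4 kg.
Tool frame: the origin (TCP) lies midway between the tips of the shut fingers; the grasp point (between the pads) lies 19 mm behind it (ctrl.pinch_z is the distance from the TCP to the grasp point, in mm); z points along the fingers, y is the line along which they close (so a half turn about z gives the same grasp; the last joint's range is limited). The gripper opens to 85 mm and grips with 20 to 120 N. Pads are 22 mm wide; open, the fingers measure 114 mm over their backs; the gripper's body (76 mm by 85 mm) begins 54 mm behind the grasp point. The pads swing forward as they close: fully open they stand 13 mm farther back than shut.
Start: joints at [1.19, 0.628, 0.038, 1.517, -0.027, 0.996, -0.02], TCP at [201.285, -618.063, 231.313] pointing down, gripper open.
Joint ranges: [-3.06, 3.06], [-0.37, 2.12], [-1.25, 1.32], [0.18, 2.47], [-1.1, 4.24], [0.23, 1.98], [-2.94, 2.94]. Speed limits (rad/s): [2.57, 2.57, 3.14, 3.14, 3.14, 3.14, 3.14].

INTERFACE

Orientations are given as [roll, pitch, yaw] about the fixed x, y, z axes, in that order (R = Rz(yaw) Ry(pitch) Rx(roll)).
In Python, from cell import read_state, cams, order, ctrl gives the robot as it stands.
- The arm moves only by the tool move_arm, never from a script. Its argument "targets" is text: rows parted by semicolons, each of 7 numbers parted by spaces: the gripper's target within -1 to 1 (fully open at 1, half-way at 0, shut at -1), then the shift along the tool's x, y, z in cm, then the turn, a rotation vector about the tool's x, y, z in degrees. A call has 1 to 5 rows; each row shifts and turns the commanded pose from where the row before left it, along the tool's axes as they then stand; what a row does not reach is not made up. A row lasts 1/12 s, in which the tool goes at most 41.7 mm and 7.16 degrees, less where a joint would pass 70% of its speed; a pose out of reach is approached as far as the arm can. A call with a gripper value outside its range is refused whole. The fingers move at their own pace and stop on an object; the grip force is fixed at half the most. Time passes only in rows, so rows that do not move let the fingers close. It gives the time, the measured TCP pose, the force, the opening and the grip force at its end, in the units of the state.
- read_state(): the state, without advancing time (a new reading comes with each control period).
- cams.get_image(name): name is "side" or "top" or "wrist"; returns a dict with "color" (400x640x3 uint8, red, green, blue), "fovy" (degrees; the focal length in pixels is half the picture's height over the tangent of half this angle, whatever the lens; pixels are square), "cx", "cy" (the principal point, pixels), "k1" (the pictures are not rectified: a ray, as slopes to the right and down, at radius r is drawn at 1 + k1 r^2 times it, then the intrinsics apply), "rvec" (rotation vector, rad) and "tvec" (3), from world to camera coordinates, as OpenCV has them. Camera axes: x right, y down, z forward; pixel columns grow to the right and rows downward; lengths in mm; the calibration is good to about 2 mm. A picture is of the moment at which its call begins. There is no depth.
- order.finish_job(): hands the job in; it is judged then, once.
The state is a dict: "clock": time; "qpos": joint angles; "qd": joint speeds; "tau": joint torques, N m; "eef_pos": TCP position; "tool_rot": TCP orientation; "force": force on the tool from outside, world axes, zero at the start; "torque": the same for the moment, N m; "width": finger opening in mm; "gripper_force": force on a finger pad.
Only numpy, scipy, OpenCV 4.12 (cv2) and the standard library are available. Lean on these libraries where they do the work, as an engineer would, in place of code of your own. Each camera call takes 0.05 s, during which the arm holds its last target. There are 200 camera calls.

TASK

Take the stack of test parts apart from the top down, one part at a time, each straight to its place: stand the finned dummy load in the middle of the round heat sink, lay the filter box in the middle of the rubber pad with its length along the pad's, lay the brown insulating spacer in the middle of the copper ground plate with its length along the plate's, and last set the white power brick centred on the spacer, with its length along the spacer's. Set each part down upright without dropping or toppling anything, and leave the tape roll, the marker pen and the small blue case where they lie.

Things in the scene. Friction and masses are not known exactly. Their poses are not given: they have to be found in the camera images.
- dummy_load: black finned cylinder, upright, diameter 38 mm, height 42 mm, with a brass stub (diameter 12 mm, 10 mm high) on top; starts at the top of the stack, on the filter box. Origin: centre of its underside, z up along its axis. Loose, 0.1 to 0.25 kg
- filter_box: small aluminium box 60 (x) by 44 (y) by 24 mm high, a brass connector (diameter 10 mm, 10 mm long) at the middle of each x end; starts second from the top, on the spacer, roughly lined up with it. Origin: centre of its underside; x along its length, z up. Loose, 0.1 to 0.25 kg
- spacer: plain brown cork block 80 (x) by 54 (y) by 30 mm high; starts third from the top, on the power brick, roughly lined up with it. Origin: centre of its underside; x along its length, z up. Loose, 0.1 to 0.2 kg
- power_brick: white power-supply brick 120 (x) by 58 (y) by 34 mm high; starts at the bottom of the stack, on the table, its ends showing from above. Origin: centre of its underside; x along its length, z up. Loose, 0.2 to 0.5 kg
- heat_sink: round aluminium disc with toothed rim, diameter 100 mm over the teeth, flat top (diameter 80 mm) 10 mm above the table; fixed. Origin: centre of its underside (table height), z up
- rubber_pad: dark rubber pad 110 (x) by 70 (y) by 6 mm thick, flat, fixed. Origin: centre of its underside (table height); x along its length, z up
- ground_plate: copper plate 160 (x) by 130 (y) by 4 mm thick, flat, fixed, with a small flat screw head near each corner. Origin: centre of its underside (table height); x along its length, z up
- tape_roll: bystander, loose: cream paper tape roll lying flat, outer diameter 90 mm, 22 mm high. Origin: centre of its underside
- marker_pen: bystander, loose: white marker pen with black cap, lying, 125 mm long (x), 15 mm high. Origin: centre of its underside
- adapter_case: bystander, loose: small blue plastic case 60 (x) by 40 (y) by 22 mm high. Origin: centre of its underside
There are look-alikes about, which are no part of the job. Several things have the shape of the filter_box; the one meant has the colours described above. Of the things shaped like the spacer, the brown one is meant.

How it is judged (in metres and radians):
On the way, in this order (a step that is already met when the one before it is completed fails the run):
1. the dummy load stands on the heat sink (horizontal distance between dummy_load and heat_sink below 0.012 m and z of dummy_load in the frame of heat_sink between 0.006 and 0.014 m and angle between dummy_load's own z axis and vertical below 0.08 rad and linear speed of dummy_load below 0.02 m/s and contact force between the fingers and dummy_load below 0.5 N), for 0.2 s.
2. the filter box lies on the rubber pad (horizontal distance between filter_box and rubber_pad below 0.012 m and z of filter_box in the frame of rubber_pad between 0.002 and 0.01 m and angle between filter_box's own z axis and vertical below 0.08 rad and linear speed of filter_box below 0.02 m/s and angle between the x axis of filter_box and the x axis of rubber_pad, either way round below 0.2 rad and contact force between the fingers and filter_box below 0.5 N), for 0.2 s.
3. the spacer lies on the ground plate, with nothing on it (horizontal distance between spacer and ground_plate below 0.012 m and z of spacer in the frame of ground_plate between 0 and 0.008 m and angle between spacer's own z axis and vertical below 0.08 rad and linear speed of spacer below 0.02 m/s and angle between the x axis of spacer and the x axis of ground_plate, either way round below 0.2 rad and contact force between the fingers and spacer below 0.5 N and contact force between spacer and power_brick below 0.1 N), for 0.2 s.
4. the power brick sits on the spacer (horizontal distance between power_brick and spacer below 0.01 m and z of power_brick in the frame of spacer between 0.026 and 0.034 m and angle between power_brick's own z axis and vertical below 0.08 rad and linear speed of power_brick below 0.02 m/s and angle between the x axis of power_brick and the x axis of spacer, either way round below 0.2 rad), for 0.2 s.
At the end, for the whole second after the job is handed in: load on heat sink, filter box on pad, spacer on ground plate, each within 12 mm of the middle; power brick on spacer within 10 mm; the long parts within 0.2 rad of the length of what they lie on (either way round); all level, released and at rest (all of step 4 and horizontal distance between dummy_load and heat_sink below 0.012 m and z of dummy_load in the frame of heat_sink between 0.006 and 0.014 m and angle between each of dummy_load, filter_box, spacer's own z axis and vertical below 0.08 rad and linear speed of each of dummy_load, filter_box, spacer below 0.02 m/s and horizontal distance between filter_box and rubber_pad below 0.012 m and z of filter_box in the frame of rubber_pad between 0.002 and 0.01 m and angle between the x axis of filter_box and the x axis of rubber_pad, either way round below 0.2 rad and horizontal distance between spacer and ground_plate below 0.012 m and z of spacer in the frame of ground_plate between 0 and 0.008 m and angle between the x axis of spacer and the x axis of ground_plate, either way round below 0.2 rad and angular speed of each of dummy_load, filter_box, spacer, power_brick below 0.2 rad/s); the robot touches nothing.
It fails at once if a part is dropped (falls freely at over 0.8 m/s) ((linear speed of dummy_load above 0.8 m/s and contact force between dummy_load and anything else below 0.05 N) or (linear speed of filter_box above 0.8 m/s and contact force between filter_box and anything else below 0.05 N) or (linear speed of spacer above 0.8 m/s and contact force between spacer and anything else below 0.05 N) or (linear speed of power_brick above 0.8 m/s and contact force between power_brick and anything else below 0.05 N)).
It fails at once if a part is toppled (tilted more than 0.5 rad) (angle between any of dummy_load, filter_box, spacer, power_brick's own z axis and vertical above 0.5 rad).
It fails at once if a bystander is moved more than 20 mm (distance of any of tape_roll, marker_pen, adapter_case from where it was at the start of the episode above 0.02 m).
It also fails if it takes over 120 s, if anything falls off the work surface, if the arm or the gripper's body presses on something with over 40 N, if the wrist force passes 120 N, or if a joint passes its speed limit or range.

## Working session

There is one attempt and no reset: what is moved stays moved. The work goes in short steps, Python scripts to look and compute and a tool call to move; the robot and the scene stay as the last step left them, time stands still between calls to the robot, and variables do not carry over. Pictures are saved under pics/ and viewed, at most 14 in all, crops included, and the job is handed in when it is done.

Besides the shell and the picture viewer there is one more tool, called after "Emit:" by a JSON object that holds its "op" and its "data". move_arm: Moves the arm, as the interface text tells. Its arguments: {"type":"object","properties":{"targets":{"type":"string"}},"required":["targets"]}

```bash
mkdir -p pics; ls; cat > h.py <<'E'
import numpy as np, cv2
from cell import read_state, cams, order, ctrl
from scipy.spatial.transform import Rotation as R
def shot(n,f=None):
    d=cams.get_image(n)
    if f: cv2.imwrite(f'pics/{f}.png',d["color"][:,:,::-1])
    return d
def ray(d,px):
    f=200/np.tan(np.radians(d["fovy"])/2)
    K=np.array([[f,0,d["cx"]],[0,f,d["cy"]],[0,0,1]])
    p=cv2.undistortPoints(np.array(px,float).reshape(-1,1,2),K,np.array([d["k1"],0,0,0,0]) if 0 else None).reshape(-1,2)
    q=p.copy()
    for _ in range(30): q=p/(1+d["k1"]*(q**2).sum(1,keepdims=True))
    Rm=cv2.Rodrigues(np.array(d["rvec"],float))[0]
    o=-Rm.T@np.array(d["tvec"],float).ravel()
    return o,np.c_[q,np.ones(len(q))]@Rm
def onz(d,px,z):
    o,v=ray(d,px); return o+v*((z-o[2])/v[:,2:3])
def proj(d,P):
    f=200/np.tan(np.radians(d["fovy"])/2); Rm=cv2.Rodrigues(np.array(d["rvec"],float))[0]
    c=np.atleast_2d(P)@Rm.T+np.array(d["tvec"],float).ravel(); s=c[:,:2]/c[:,2:]
    s=s*(1+d["k1"]*(s**2).sum(1,keepdims=True)); return s*f+[d["cx"],d["cy"]]
E
python3 - <<'E'
from h import *
for n in("top","side","wrist"):
    d=shot(n,n+"0"); print(n,{k:np.round(v,3).tolist() for k,v in d.items() if k!="color"})
print(read_state(),ctrl.pinch_z)
E
```

```text
pics
top {'fovy': 57.631, 'cx': 310.196, 'cy': 195.193, 'k1': -0.047, 'rvec': [2.11, -2.147, 0.163], 'tvec': [-49.767, 528.873, 858.066]}
side {'fovy': 42.293, 'cx': 332.569, 'cy': 201.285, 'k1': -0.152, 'rvec': [0.3, -2.703, 1.383], 'tvec': [526.024, 162.924, 1211.346]}
wrist {'fovy': 68.937, 'cx': 320.989, 'cy': 198.53, 'k1': -0.034, 'rvec': [-2.34, 1.698, 0.256], 'tvec': [-648.557, -39.011, 378.798]}
{'clock': 0.15, 'qpos': array([ 1.19023968,  0.62911877,  0.03846747,  1.51812913, -0.0270096 ,
        0.99629399, -0.02003537]), 'qd': array([-0.00264534, -0.00330218,  0.00072742, -0.00512667, -0.0018768 ,
       -0.0006456 , -0.00033561]), 'tau': array([ 2.15711989e-03, -5.63805449e+01,  1.22813165e+00, -1.93653595e+01,
        1.11970160e-02,  7.36990885e-03,  2.16189498e-06]), 'eef_pos': array([ 201.10941617, -617.615457  ,  230.61326991]), 'tool_rot': array([-3.14016171e+00,  8.81683048e-06,  3.14700843e-01]), 'force': array([-0.24393864,  0.31850164, -0.78434787]), 'torque': array([ 0.0111086 , -0.00746914,  0.04909057]), 'gripper_force': 0.0, 'width': 85.60156990419442} 18.700000000000003
```

View pics/top0.png

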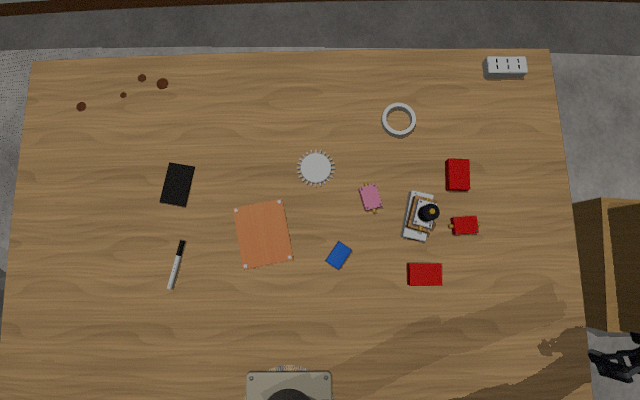

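View pics/side0.png

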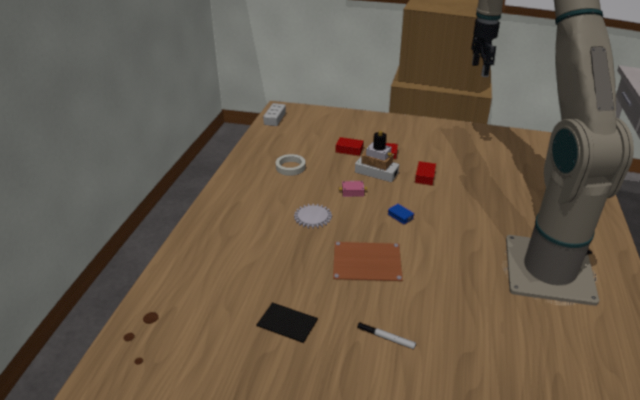

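Top view: the stack (dummy load at 428,212; silver filter box under it, brown spacer, white brick ends at 420,196 and 415,237), heat sink (316,168), pad (177,185), plate (263,234), tape (399,119), pen (177,265), blue case (339,255). Candidates for the filter box: pink (371,198), red (465,225), silver in the stack, which is chosen. Candidates for the spacer: red blocks (458,174), (425,274), brown in the stack, which is chosen.

```bash
python3 - <<'E'
from h import *
d=shot("top"); im=d["color"]; hsv=cv2.cvtColor(im,cv2.COLOR_RGB2HSV)
def rect(n,m,roi,z):
    x0,y0,x1,y1=roi; k=np.zeros(m.shape,np.uint8); k[y0:y1,x0:x1]=m[y0:y1,x0:x1]
    c=max(cv2.findContours(k,cv2.RETR_EXTERNAL,cv2.CHAIN_APPROX_NONE)[0],key=cv2.contourArea)
    P=onz(d,c.reshape(-1,2),z)[:,:2].astype(np.float32)
    r=cv2.minAreaRect(P); b=cv2.boxPoints(r); e=[b[1]-b[0],b[2]-b[1]]; e=max(e,key=np.linalg.norm)
    print(n,np.round(r[0],1),np.round(r[1],1),"yaw long",round(np.degrees(np.arctan2(e[1],e[0]))%180,1),"area",cv2.contourArea(c))
H,S,V=[hsv[...,i].astype(int) for i in range(3)]
rect("sink",((S<50)&(V>110)).astype(np.uint8),(290,140,345,195),10)
rect("pad",(V<70).astype(np.uint8),(150,150,205,220),6)
rect("plate",((H<13)&(S>120)&(V>150)).astype(np.uint8),(225,190,300,280),4)
for p in [(263,234),(280,201),(240,150)]: print(p,hsv[p[1],p[0]])
cv2.imwrite('pics/crop.png',cv2.resize(im[170:260,350:490,::-1],None,fx=5,fy=5,interpolation=cv2.INTER_CUBIC))
E
```

```text
sink [605.7 -73.5] [96.6 96.5] yaw long 88.8 area 750.0
pad [570.8 291.4] [ 71.8 109.3] yaw long 168.9 area 1028.0
plate [438.7  65.8] [156.9 127.6] yaw long 9.5 area 1641.5
(263, 234) [ 14 145 160]
(280, 201) [ 80   5 156]
(240, 150) [ 18 108 139]
```

View pics/crop.png

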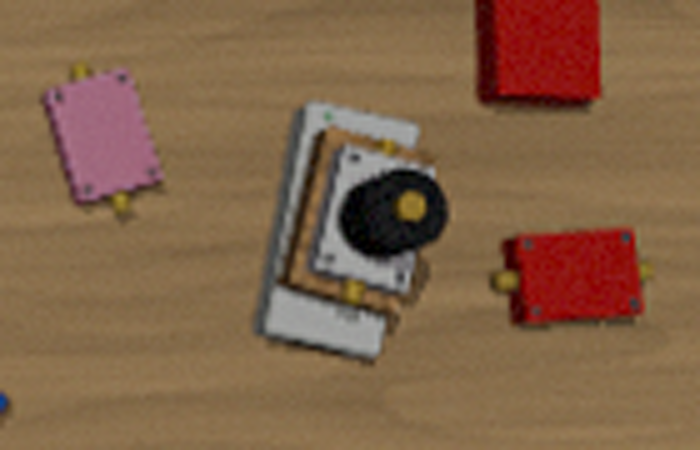

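The crop confirms it: the silver box with brass connectors sits on the brown spacer, with the black load on top (stub at crop 411,206) and the brick ends showing at crop (360,118) and (320,335).

```bash
cat >> h.py <<'E'
def go(x,y,z,yaw):
    "remaining shift in tool axes (cm) and yaw turn about tool z (deg); x,y,z mm target TCP"
    s=read_state(); T=R.from_euler('xyz',s["tool_rot"]); e=np.array([x,y,z])-s["eef_pos"]
    G=R.from_euler('xyz',[np.pi,0,np.radians(yaw)])
    print("shift cm",np.round(T.inv().apply(e)/10,2),"turn",np.round(np.degrees((T.inv()*G).as_rotvec()),1),"pos",np.round(s["eef_pos"],1),"yaw",round(np.degrees(s["tool_rot"][2]),1),"w",round(s["width"],1),"F",np.round(s["force"],1),"t",round(s["clock"],2))
E
python3 - <<'E'
from h import *
d=shot("top"); c=lambda L:np.array(L,float)/5+[350-.4,170-.4]
def q(n,L,z):
    P=onz(d,c(L),z)[:,:2]; print(n,np.round(P,0).tolist(),"ctr",P.mean(0).round(1),"yaw",[round(np.degrees(np.arctan2(*(a-b)[::-1])),1) for a,b in((P[0],P[3]),(P[1],P[2]))])
q("brick",[(305,103),(418,125),(378,360),(262,333)],34)
q("spacer",[(330,128),(436,155),(396,322),(287,283)],64)
q("box",[(344,145),(440,165),(407,292),(313,266)],88)
print("connectors",onz(d,c([(389,147),(353,291)]),76)[:,:2].round(1).tolist())
print("stub",onz(d,c([(411,206)]),140).round(1), "loadtop", onz(d,c([(411,209)]),130).round(1))
s=shot("side")
o1,v1=ray(d,c([(411,206)]));o2,v2=ray(s,[(380,134)]);v1=v1[0];v2=v2[0]
t=np.linalg.lstsq(np.c_[v1,-v2],o2-o1,rcond=None)[0]; print(o1+t[0]*v1,o2+t[1]*v2)
go(670,-320,200,-10)
E
```

```text
brick [[538.0, -311.0], [525.0, -367.0], [409.0, -340.0], [423.0, -283.0]] ctr [ 473.6 -325.3] yaw [np.float64(-13.8), np.float64(-13.5)]
spacer [[520.0, -315.0], [506.0, -365.0], [425.0, -340.0], [445.0, -289.0]] ctr [ 473.9 -327.4] yaw [np.float64(-18.8), np.float64(-17.3)]
box [[508.0, -314.0], [497.0, -359.0], [438.0, -339.0], [451.0, -296.0]] ctr [ 473.4 -326.8] yaw [np.float64(-17.8), np.float64(-18.4)]
connectors [[508.0, -338.9], [439.8, -317.2]]
stub [[ 472.  -326.7  140. ]] loadtop [[ 471.8 -329.9  130. ]]
[ 473.24604961 -330.26477953  129.10427248] [ 473.18441525 -330.2681668   129.09809449]
shift cm [ 53.8  -13.81   3.11] turn [-0.  0. 28.] pos [ 201.2 -617.9  231. ] yaw 18.0 w 85.6 F [-0.3 -0.2 -0.2] t 0.3
```

Emit:
{"op": "move_arm", "data": {"targets": "1 3.4 -1.9 0 0 0 0;1 3.4 -1.9 0 0 0 0;1 3.4 -1.9 0 0 0 0;1 3.4 -1.9 0 0 0 0;1 3.4 -1.9 0 0 0 0"}}

```text
clock: 0.72
eef_pos: [334.5, -473.6, 231.4]
tool_rot: [3.141, -0.0, 0.314]
force: [1.1, 0.1, -0.1]
width: 85.6
gripper_force: 0.0
```

Emit:
{"op": "move_arm", "data": {"targets": "1 3.4 -1.9 0 0 0 0;1 3.4 -1.9 0 0 0 0;1 3.4 -1.9 0 0 0 0;1 3.4 -1.9 0 0 0 0;1 3.4 -1.9 0 0 0 0"}}

```text
clock: 1.13
eef_pos: [466.8, -330.6, 231.5]
tool_rot: [3.141, -0.0, 0.315]
force: [1.7, -1.1, -1.2]
width: 85.3
gripper_force: 0.0
```

Emit:
{"op": "move_arm", "data": {"targets": "1 0 0 0 0 0 7;1 0 0 0 0 0 7;1 0 0 0 0 0 7;1 0 0 0 0 0 7;1 0 0 0 0 0 7"}}

```text
clock: 1.55
eef_pos: [465.9, -332.0, 231.3]
tool_rot: [3.142, -0.0, -0.302]
force: [0.1, -0.7, 1.0]
width: 85.8
gripper_force: 0.0
```

```bash
python3 - <<'E'
from h import *
d=shot("wrist","w1"); go(473.5,-327,200,-17); print(proj(d,[[473.5,-327,140],[473.5,-327,130]]).round(1))
E
```

```text
shift cm [ 0.58 -0.7   3.13] turn [ 0.  -0.  -0.6] pos [ 465.9 -331.9  231.3] yaw -17.6 w 85.5 F [-0.1  0.1 -0.5] t 1.6
[[312.3 194.3]
 [312.6 191.1]]
```

View pics/w1.png

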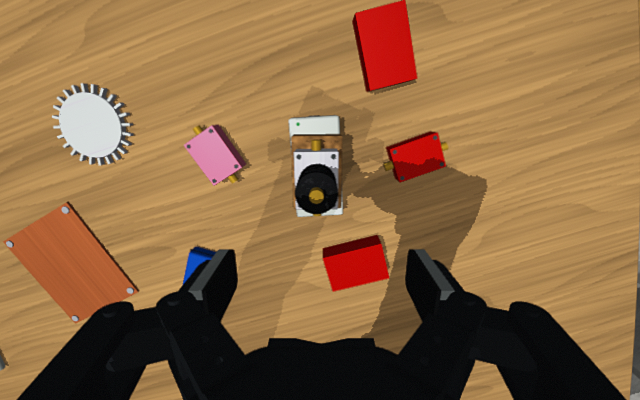

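The wrist view shows the load's stub at (317,195), the silver box around (318,185), the brick end at (316,126), the sink at (91,124), and the plate screws at (67,209), (10,244), (133,291), (75,318).

```bash
python3 - <<'E'
from h import *
d=shot("wrist")
P=onz(d,[(316.5,195.5)],140)[0];print("stub",P.round(1))
E=onz(d,[(294,152),(338,151),(341,215),(295,215)],88)[:,:2];print("box",E.round(1).tolist(),E.mean(0))
print("plate",onz(d,[(67,209),(10,244),(133,291),(75,318)],6)[:,:2].round(1).tolist(),onz(d,[(67,209),(10,244),(133,291),(75,318)],6).mean(0).round(1))
hsv=cv2.cvtColor(d["color"],cv2.COLOR_RGB2HSV); m=((hsv[...,1]<50)&(hsv[...,2]>110)).astype(np.uint8); m[:,150:]=0;m[180:]=0
c=max(cv2.findContours(m,cv2.RETR_EXTERNAL,cv2.CHAIN_APPROX_NONE)[0],key=cv2.contourArea)
print("sink",cv2.minEnclosingCircle(onz(d,c.reshape(-1,2),10)[:,:2].astype(np.float32)))
go(P[0],P[1],99,-17)
E
```

```text
stub [ 471.5 -330.1  140. ]
box [[505.9, -317.3], [493.9, -358.5], [429.2, -342.5], [443.7, -296.8]] [ 468.19845503 -328.76333089]
plate [[519.5, 15.8], [499.2, 130.0], [376.0, -10.0], [358.7, 105.3]] [438.3  60.3   6. ]
sink ((605.2696533203125, -76.98088836669922), 50.00833511352539)
shift cm [ 0.49 -0.35 13.23] turn [0. 0. 0.] pos [ 465.8 -332.   231.3] yaw -17.0 w 85.6 F [ 0.1 -0.4 -0.5] t 1.65
```

Emit:
{"op": "move_arm", "data": {"targets": "1 0.5 -0.5 2 0 0 0;1 0 0 4 0 0 0;1 0 0 4 0 0 0;1 0 0 3.6 0 0 0;1 0 0 0 0 0 0"}}

```text
clock: 2.07
eef_pos: [467.9, -325.5, 89.0]
tool_rot: [-3.137, 0.012, -0.292]
force: [-0.4, 0.7, -0.6]
width: 85.3
gripper_force: 0.0
```

Emit:
{"op": "move_arm", "data": {"targets": "-1 0 0 0 0 0 0;-1 0 0 0 0 0 0;-1 0 0 0 0 0 0;-1 0 0 0 0 0 0;-1 0 0 0 0 0 0"}}

```text
clock: 2.48
eef_pos: [473.6, -329.9, 98.1]
tool_rot: [3.14, -0.005, -0.296]
force: [-0.2, 0.4, 6.3]
width: 36.7
gripper_force: 59.5
```

Emit:
{"op": "move_arm", "data": {"targets": "-1 0 0 0 0 0 0;-1 0 0 0 0 0 0;-1 0 0 0 0 0 0"}}

```text
clock: 2.73
eef_pos: [473.5, -329.9, 98.1]
tool_rot: [3.14, -0.005, -0.296]
force: [-1.1, -0.9, 6.0]
width: 36.4
gripper_force: 59.5
```

```bash
python3 - <<'E'
from h import *
shot("wrist","w2"); d=shot("side")
c=d["color"][90:220,300:460,::-1]; w=cv2.imread('pics/w2.png')
cv2.imwrite('pics/w2.png',np.hstack([cv2.resize(w[:,160:480],None,fx=1.2,fy=1.2),cv2.resize(c,(400,480))]))
go(471.5,-329,96,-17)
E
```

```text
shift cm [-0.22 -0.03  0.21] turn [ 0.1 -0.3  0.1] pos [ 473.5 -329.9   98.1] yaw -16.9 w 36.6 F [-0.4 -0.6  5.8] t 2.83
```

View pics/w2.png

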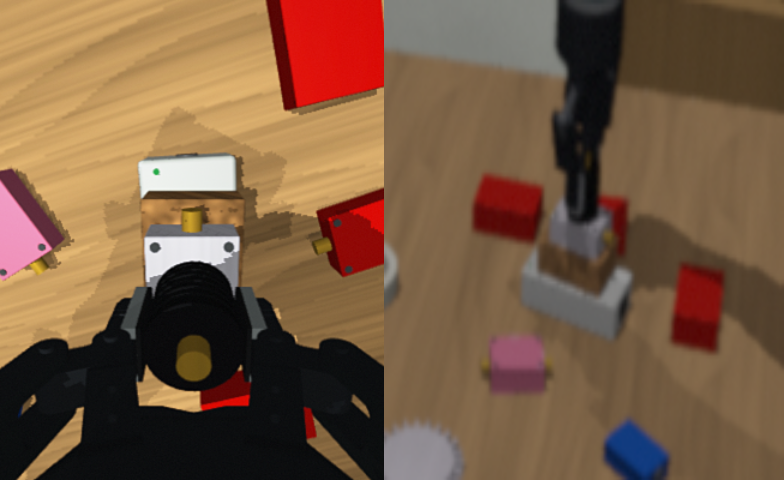

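The load is between the pads (wrist stub at crop 193,357), and in the side view the rest of the stack is undisturbed. Lifting.

Emit:
{"op": "move_arm", "data": {"targets": "-1 0 0 -0.6 0 0 0;-1 0 0 -1.2 0 0 0;-1 0 0 -2.2 0 0 0;-1 0 0 -1 0 0 0;-1 0 0 0 0 0 0"}}

```text
clock: 3.25
eef_pos: [473.7, -330.0, 148.5]
tool_rot: [3.14, -0.006, -0.296]
force: [0.5, 0.3, -1.5]
width: 36.7
gripper_force: 60.2
```

```bash
python3 - <<'E'
from h import *
go(605.5,-75.5,140,-17); d=shot("wrist","w3")
h=cv2.cvtColor(d["color"],cv2.COLOR_RGB2HSV)
# stub tip (brass) & load centre
m=((h[...,0]>15)&(h[...,0]<32)&(h[...,1]>110)).astype(np.uint8); m[:,:290]=0;m[:,345:]=0;m[:280]=0;m[330:]=0
n,l,s,ct=cv2.connectedComponentsWithStats(m); i=1+s[1:,4].argmax(); print(s[i],ct[i]); 
for z in(190,186): print(onz(d,[(s[i,0]+s[i,2]/2-.5, s[i,1]+s[i,3]-s[i,2]/2-.5)],z).round(1))
E
```

```text
shift cm [  5.18 -28.19   0.83] turn [ 0.1 -0.3  0. ] pos [ 473.7 -330.   148.5] yaw -17.0 w 36.7 F [ 0.5  0.3 -1.5] t 3.25
[ 306  280   31   38 1006] [320.94930417 298.46620278]
[[ 472.3 -329.8  190. ]]
[[ 469.5 -329.   186. ]]
```

Emit:
{"op": "move_arm", "data": {"targets": "-1 0.4 -2 0 0 0 0;-1 0.7 -3.7 0 0 0 0;-1 0.7 -3.7 0 0 0 0;-1 0.7 -3.7 0 0 0 0;-1 0.7 -3.7 0 0 0 0"}}

```text
clock: 3.72
eef_pos: [551.5, -175.7, 144.3]
tool_rot: [-3.141, 0.002, -0.297]
force: [0.1, -0.4, -2.5]
width: 36.7
gripper_force: 60.4
```

Emit:
{"op": "move_arm", "data": {"targets": "-1 0.7 -3.7 0 0 0 0;-1 0.7 -3.7 0 0 0 0;-1 0.5 -3 0 0 0 0;-1 0.3 -1 0 0 0 0;-1 0 0 0 0 0 0"}}

```text
clock: 4.13
eef_pos: [607.0, -69.6, 144.0]
tool_rot: [-3.139, 0.001, -0.289]
force: [0.2, 0.3, -1.8]
width: 36.9
gripper_force: 60.5
```

```bash
python3 - <<'E'
from h import *
go(605.5,-75.5,60,-17); d=shot("wrist","w4")
d2=shot("top"); c=d2["color"][120:220,260:380,::-1]
cv2.imwrite('pics/w4.png',np.hstack([cv2.imread('pics/w4.png')[:,120:520],cv2.resize(c,(400,400))]))
a=np.linspace(0,2*np.pi,360); 
E
```

```text
shift cm [0.03 0.63 8.4 ] turn [-0.1  0.1  0.4] pos [607.  -69.6 144. ] yaw -16.6 w 36.9 F [ 0.2  0.3 -1.8] t 4.13
```

View pics/w4.png

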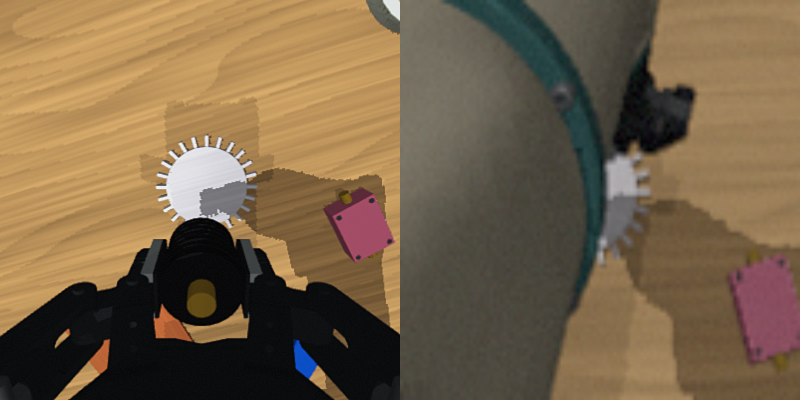

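The wrist crop shows the sink centred around (207,186), with the load held upright in front of it (stub at 201,298).

```bash
python3 - <<'E'
from h import *
d=shot("wrist"); h=cv2.cvtColor(d["color"],cv2.COLOR_RGB2HSV)
m=((h[...,1]<60)&(h[...,2]>100)).astype(np.uint8); m[225:]=0; m[:,:270]=0; m[:,400:]=0
c=max(cv2.findContours(m,cv2.RETR_EXTERNAL,cv2.CHAIN_APPROX_NONE)[0],key=cv2.contourArea)
print(cv2.minEnclosingCircle(onz(d,c.reshape(-1,2),10)[:,:2].astype(np.float32)))
E4=onz(d,[(277,186),(377,186),(327,136)],10); print(E4.round(1).tolist())
for z in (185,182):print(onz(d,[(321.5,299)],z).round(1))
go(605.5,-75.5,60,-17)
E
```

```text
((607.25390625, -75.00102233886719), 49.73982620239258)
[[618.9, -35.1, 10.0], [590.3, -128.8, 10.0], [650.7, -95.7, 10.0]]
[[604.6 -75.7 185. ]]
[[602.4 -75.1 182. ]]
shift cm [ 0.06 -0.16  8.46] turn [ 0.1  0.1 -0.1] pos [604.6 -76.7 144.6] yaw -17.1 w 36.6 F [-0.3 -0.5 -2.1] t 4.28
```

Emit:
{"op": "move_arm", "data": {"targets": "-1 0.2 -0.1 2 0 0 0;-1 0 0 3.5 0 0 0;-1 0 0 3.2 0 0 0;-1 0 0 2 0 0 0;-1 0 0 0.7 0 0 0"}}

```text
clock: 4.7
eef_pos: [604.5, -76.8, 27.9]
tool_rot: [3.139, 0.006, -0.299]
force: [-0.8, -0.4, -1.6]
width: 36.6
gripper_force: 60.5
```

Emit:
{"op": "move_arm", "data": {"targets": "-1 0 0 0 0 0 0;-1 0 0 0.3 0 0 0;-1 0 0 0.2 0 0 0;-1 0 0 0 0 0 0"}}

```text
clock: 5.03
eef_pos: [609.0, -75.0, 27.5]
tool_rot: [-3.141, -0.002, -0.297]
force: [-0.6, -0.5, -1.8]
width: 36.5
gripper_force: 60.5
```

Emit:
{"op": "move_arm", "data": {"targets": "-1 0 0 0.3 0 0 0;-1 0 0 0.2 0 0 0;-1 0 0 0 0 0 0"}}

```text
clock: 5.28
eef_pos: [608.1, -74.3, 21.4]
tool_rot: [-3.141, -0.0, -0.296]
force: [0.0, -0.7, -1.9]
width: 36.8
gripper_force: 60.5
```

Emit:
{"op": "move_arm", "data": {"targets": "-1 0 0 0.2 0 0 0;-1 0 0 0 0 0 0"}}

```text
clock: 5.45
eef_pos: [608.4, -74.4, 20.1]
tool_rot: [-3.141, -0.001, -0.296]
force: [-1.1, 0.8, 3.5]
width: 36.3
gripper_force: 61.0
```

Contact at 20.1. Releasing.

Emit:
{"op": "move_arm", "data": {"targets": "-0.2 0 0 0 0 0 0;0.2 0 0 0 0 0 0;0.6 0 0 0 0 0 0;1 0 0 0 0 0 0;1 0 0 0 0 0 0"}}

```text
clock: 5.87
eef_pos: [608.2, -74.5, 19.2]
tool_rot: [3.142, -0.0, -0.296]
force: [0.3, 0.0, 0.1]
width: 82.5
gripper_force: 0.0
```

Emit:
{"op": "move_arm", "data": {"targets": "1 0 0 -1 0 0 0;1 0 0 -3 0 0 0;1 0 0 -4 0 0 0;1 0 0 -4 0 0 0;1 0 0 -3 0 0 0"}}

```text
clock: 6.28
eef_pos: [609.0, -74.9, 173.1]
tool_rot: [-3.141, -0.003, -0.297]
force: [1.0, 0.2, -0.4]
width: 85.4
gripper_force: 0.0
```

```bash
python3 - <<'E'
from h import *
d=shot("wrist","w5"); go(473,-328,150,-17)
print(proj(d,[[607,-75,62],[607,-75,10]]).round(0))
E
```

```text
shift cm [-5.99 28.23  2.72] turn [-0.1 -0.7  0. ] pos [612.5 -75.5 178.7] yaw -17.0 w 85.4 F [ 1.7 -0.1  4.4] t 6.33
[[322. 197.]
 [322. 183.]]
```

View pics/w5.png

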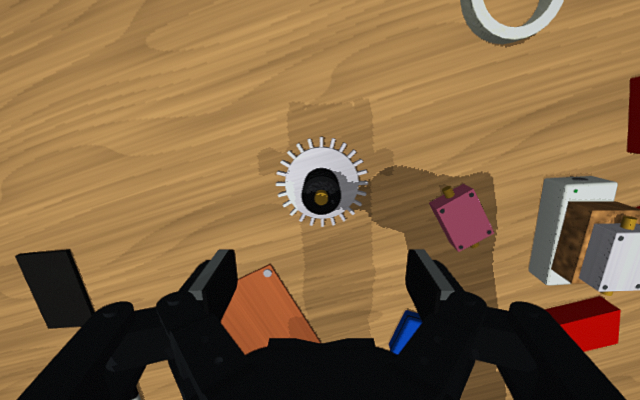

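The load stands at the sink's centre: its stub is at (320,198) and the predicted spot is (322,197). Back to the stack.

Emit:
{"op": "move_arm", "data": {"targets": "1 -0.4 2 0 0 0 0;1 -0.7 3.8 0 0 0 0;1 -0.8 3.9 0 0 0 0;1 -0.8 3.9 0 0 0 0;1 -0.8 3.9 0 0 0 0"}}

```text
clock: 6.75
eef_pos: [522.6, -232.9, 169.9]
tool_rot: [3.141, -0.001, -0.295]
force: [0.6, -1.5, 0.0]
width: 85.5
gripper_force: 0.0
```

Emit:
{"op": "move_arm", "data": {"targets": "1 -0.8 3.9 0 0 0 0;1 -0.8 3.9 0 0 0 0;1 -0.6 2.4 0 0 0 0;1 0 0.4 0 0 0 0;1 0 0 0 0 0 0"}}

```text
clock: 7.17
eef_pos: [470.1, -329.1, 169.8]
tool_rot: [3.14, -0.0, -0.301]
force: [0.2, 0.5, -0.5]
width: 85.4
gripper_force: 0.0
```

```bash
python3 - <<'E'
from h import *
d=shot("wrist"); d=shot("wrist","w6"); go(473,-328,100,-17)
c=cv2.imread('pics/w6.png')[60:260,220:420]; cv2.imwrite('pics/w6.png',cv2.resize(c,(600,600),interpolation=cv2.INTER_CUBIC))
E
```

```text
shift cm [0.13 0.24 6.94] turn [-0.1 -0.   0.1] pos [ 472.4 -325.4  169.4] yaw -16.9 w 85.5 F [ 0.2 -0.1  0.2] t 7.27
```

View pics/w6.png

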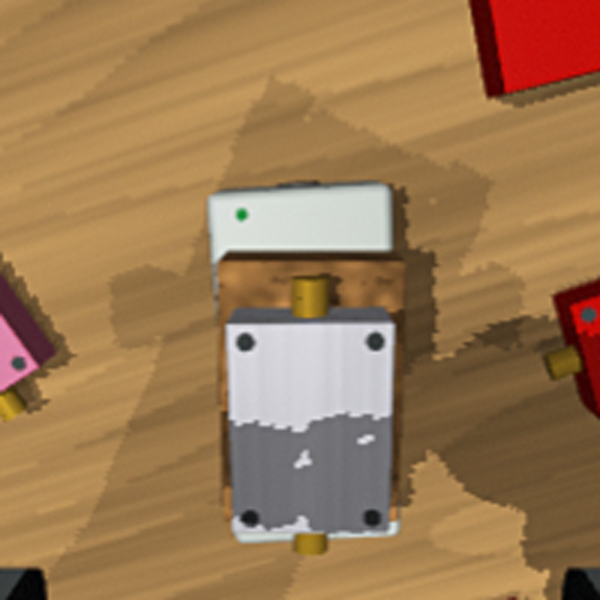

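The box's screws are at crop (245,342), (376,342), (372,518), (250,518). The box is square to the tool.

```bash
python3 - <<'E'
from h import *
d=shot("wrist"); c=lambda L:np.array(L,float)/3+[219.67,59.67]
def q(n,L,z):
    P=onz(d,c(L),z)[:,:2]; print(n,"ctr",P.mean(0).round(1),"yaw",[round(float(np.degrees(np.arctan2(*(a-b)[::-1]))),1) for a,b in((P[0],P[3]),(P[1],P[2]))],"size",np.linalg.norm(P[0]-P[1]).round(1),np.linalg.norm(P[0]-P[3]).round(1)); return P.mean(0)
P=q("box",[(245,342),(376,342),(372,518),(250,518)],88)
A=onz(d,c([(211,190),(391,184)]),34)[:,:2];print("brick far edge",A.round(1).tolist(),np.linalg.norm(A[0]-A[1]),"yaw",np.degrees(np.arctan2(*(A[0]-A[1])[::-1]))-90)
A=onz(d,c([(218,258),(405,263)]),64)[:,:2];print("spacer far edge",A.round(1).tolist(),np.linalg.norm(A[0]-A[1]),"yaw",np.degrees(np.arctan2(*(A[0]-A[1])[::-1]))-90)
go(P[0],P[1],66,-17)
E
```

```text
box ctr [ 472.5 -327.5] yaw [-16.4, -16.8] size 34.1 49.7
brick far edge [[539.8, -316.0], [525.4, -369.5]] 55.456629681207275 yaw -15.04779181889026
spacer far edge [[521.9, -315.3], [505.3, -365.2]] 52.56656085573194 yaw -18.410224758165512
shift cm [ 0.04  0.28 10.34] turn [-0.1 -0.   0.2] pos [ 472.8 -324.7  169.4] yaw -16.8 w 85.5 F [ 0.   0.5 -0. ] t 7.32
```

Emit:
{"op": "move_arm", "data": {"targets": "1 0 0.3 1.5 0 0 0;1 0 0 3 0 0 0;1 0 0 3 0 0 0;1 0 0 1.8 0 0 0;1 0 0 0.7 0 0 0"}}

```text
clock: 7.73
eef_pos: [470.5, -326.1, 66.5]
tool_rot: [-3.139, 0.005, -0.293]
force: [-0.1, 0.4, 1.0]
width: 85.4
gripper_force: 0.0
```

Emit:
{"op": "move_arm", "data": {"targets": "1 0 0 0 0 0 0;1 0 0 0 0 0 0"}}

```text
clock: 7.9
eef_pos: [471.8, -328.7, 69.8]
tool_rot: [-3.141, -0.001, -0.294]
force: [-0.4, 0.1, 0.7]
width: 85.4
gripper_force: 0.0
```

```bash
python3 - <<'E'
from h import *
go(472.5,-327.5,68,-17)
E
```

```text
shift cm [ 0.03 -0.14  0.18] turn [-0.  -0.   0.1] pos [ 471.8 -328.7   69.8] yaw -16.9 w 85.4 F [-0.4  0.1  0.7] t 7.9
```

Emit:
{"op": "move_arm", "data": {"targets": "0.2 0 0 0 0 0 0;-1 0 0 0 0 0 0;-1 0 0 0 0 0 0;-1 0 0 0 0 0 0;-1 0 0 0 0 0 0"}}

```text
clock: 8.32
eef_pos: [471.5, -329.8, 70.7]
tool_rot: [3.141, -0.002, -0.296]
force: [-0.5, 0.5, 5.5]
width: 42.7
gripper_force: 62.4
```

Emit:
{"op": "move_arm", "data": {"targets": "-1 0 0 -0.6 0 0 0;-1 0 0 -1.2 0 0 0;-1 0 0 -2.2 0 0 0;-1 0 0 -1 0 0 0;-1 0 0 0 0 0 0"}}

```text
clock: 8.73
eef_pos: [472.4, -330.8, 122.3]
tool_rot: [3.14, -0.005, -0.296]
force: [0.3, -0.1, -2.1]
width: 42.7
gripper_force: 61.4
```

```bash
python3 - <<'E'
from h import *
go(570.8,289,110,-11); d=shot("wrist","w7"); d2=shot("side")
c=d2["color"][90:220,300:460,::-1]
cv2.imwrite('pics/w7.png',np.hstack([cv2.imread('pics/w7.png')[:,120:520],cv2.resize(c,(400,400))]))
E
```

```text
shift cm [ -8.68 -62.16   1.08] turn [ 0.1 -0.3 -6. ] pos [ 472.4 -330.8  122.3] yaw -17.0 w 42.7 F [ 0.3 -0.1 -2.1] t 8.73
```

View pics/w7.png

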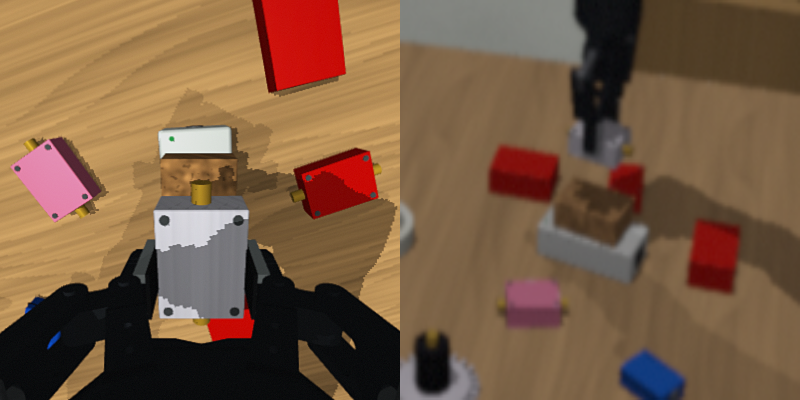

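The box is held (screws at 165,220 and 238,220). Spacer and brick are undisturbed and the load stands on the sink. Moving to the pad.

Emit:
{"op": "move_arm", "data": {"targets": "-1 -0.3 -2 0 0 0 0;-1 -0.5 -3.8 0 0 0 0;-1 -0.5 -3.9 0 0 0 0;-1 -0.6 -3.9 0 0 0 0;-1 -0.6 -3.9 0 0 0 0"}}

```text
clock: 9.25
eef_pos: [497.1, -153.0, 118.3]
tool_rot: [-3.142, 0.002, -0.297]
force: [1.4, 0.6, -2.6]
width: 42.5
gripper_force: 61.5
```

Emit:
{"op": "move_arm", "data": {"targets": "-1 -0.6 -3.9 0 0 0 0;-1 -0.6 -3.9 0 0 0 0;-1 -0.6 -3.9 0 0 0 0;-1 -0.6 -3.9 0 0 0 0;-1 -0.6 -3.9 0 0 0 0"}}

```text
clock: 9.67
eef_pos: [525.2, 42.4, 118.3]
tool_rot: [3.141, 0.002, -0.296]
force: [-0.0, -0.5, -1.4]
width: 42.7
gripper_force: 61.5
```

Emit:
{"op": "move_arm", "data": {"targets": "-1 -0.6 -3.9 0 0 0 0;-1 -0.6 -3.9 0 0 0 0;-1 -0.6 -3.9 0 0 0 0;-1 -0.6 -3.9 0 0 0 0;-1 -0.6 -3.9 0 0 0 0"}}

```text
clock: 10.08
eef_pos: [553.3, 237.6, 118.1]
tool_rot: [3.14, 0.002, -0.296]
force: [1.1, -0.7, -1.8]
width: 42.8
gripper_force: 61.5
```

Emit:
{"op": "move_arm", "data": {"targets": "-1 -0.3 -3 0 0 0 0;-1 0 -1.2 0 0 0 0;-1 0 0 0 0 0 -3;-1 0 0 0 0 0 -3;-1 0 0 0 0 0 0"}}

```text
clock: 10.5
eef_pos: [562.9, 276.1, 118.0]
tool_rot: [3.14, 0.002, -0.19]
force: [0.9, 0.5, -1.3]
width: 42.3
gripper_force: 61.6
```

```bash
python3 - <<'E'
from h import *
d=shot("wrist","w8"); go(570.8,289,110,-11)
cv2.imwrite('pics/w8.png',cv2.imread('pics/w8.png')[60:360,120:520])
E
```

```text
shift cm [ 0.51 -1.44  0.82] turn [ 0.1  0.1 -0.1] pos [563.1 275.8 118.2] yaw -11.1 w 42.8 F [-0.3 -0.5 -2.5] t 10.55
```

View pics/w8.png

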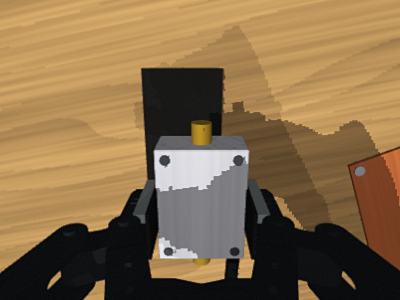

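The pad's far edge runs from (142,69) to (224,69). The held box's screws are at (165,160), (238,160), (234,251), (169,251), so the box sits right of the pad's middle.

```bash
python3 - <<'E'
from h import *
d=shot("wrist"); k=np.array([120,60])
A=onz(d,np.array([(142,69),(224,69)])+k,6)[:,:2]; u=A[0]-A[1]; yaw=np.arctan2(u[1],u[0])-np.pi/2
print(A.round(1).tolist(),np.linalg.norm(u),np.degrees(yaw)); 
for y in (yaw,np.radians(-11.1)): print("pad",(A.mean(0)-55*np.array([np.cos(y),np.sin(y)])).round(1))
S=onz(d,np.array([(165,160),(238,160),(234,251),(169,251)])+k,135.7)[:,:2]; print("box",S.mean(0).round(1),[np.degrees(np.arctan2(*(a-b)[::-1])) for a,b in((S[0],S[3]),(S[1],S[2]))])
go(570.8,289,110,-11)
E
```

```text
[[629.1, 313.8], [615.6, 245.3]] 69.84659468443812 -11.11120543951495
pad [568.4 290.2]
pad [568.4 290.2]
box [563.3 275.4] [np.float64(-10.885610237165043), np.float64(-11.151301732908685)]
shift cm [ 0.49 -1.44  0.84] turn [ 0.1  0.1 -0.1] pos [563.2 275.8 118.5] yaw -11.1 w 43.0 F [ 0.1  0.5 -2.3] t 10.6
```

Emit:
{"op": "move_arm", "data": {"targets": "-1 0.3 -1.6 0 0 0 0;-1 0 0 2 0 0 0;-1 0 0 3 0 0 0;-1 0 0 2.5 0 0 0;-1 0 0 1.5 0 0 0"}}

```text
clock: 11.02
eef_pos: [567.9, 290.6, 26.3]
tool_rot: [3.139, 0.003, -0.193]
force: [-0.9, -0.4, -2.0]
width: 42.6
gripper_force: 61.5
```

Emit:
{"op": "move_arm", "data": {"targets": "-1 0 0 0.7 0 0 0;-1 0 0 0.2 0 0 0;-1 0 0 0 0 0 0;-1 0 0 0 0 0 0"}}

```text
clock: 11.35
eef_pos: [570.6, 292.1, 21.4]
tool_rot: [-3.141, -0.002, -0.192]
force: [0.0, 0.6, -1.4]
width: 42.6
gripper_force: 61.5
```

Emit:
{"op": "move_arm", "data": {"targets": "-1 -0.1 0.1 0.4 0 0 0;-1 0 0 0.3 0 0 0;-1 0 0 0 0 0 0"}}

```text
clock: 11.6
eef_pos: [568.3, 291.1, 13.3]
tool_rot: [-3.142, 0.0, -0.191]
force: [0.1, 0.4, -1.9]
width: 42.2
gripper_force: 61.6
```

Emit:
{"op": "move_arm", "data": {"targets": "-1 0 0 0.15 0 0 0;-1 0 0 0 0 0 0"}}

```text
clock: 11.77
eef_pos: [568.5, 291.3, 12.7]
tool_rot: [-3.141, 0.0, -0.191]
force: [-2.2, -1.2, 4.2]
width: 42.7
gripper_force: 62.2
```

Contact. Releasing and rising.

Emit:
{"op": "move_arm", "data": {"targets": "-0.2 0 0 0 0 0 0;0.2 0 0 0 0 0 0;0.6 0 0 0 0 0 0;1 0 0 0 0 0 0;1 0 0 0 0 0 0"}}

```text
clock: 12.18
eef_pos: [568.7, 291.2, 11.8]
tool_rot: [-3.141, -0.0, -0.191]
force: [0.9, -0.3, -0.1]
width: 84.2
gripper_force: 0.0
```

Emit:
{"op": "move_arm", "data": {"targets": "1 0 0 -1 0 0 0;1 0 0 -3 0 0 0;1 0 0 -4 0 0 0;1 0 0 -4 0 0 0;1 0 0 -3 0 0 0"}}

```text
clock: 12.6
eef_pos: [569.6, 291.3, 165.7]
tool_rot: [-3.14, -0.003, -0.192]
force: [0.3, 0.6, 0.1]
width: 85.3
gripper_force: 0.0
```

```bash
python3 - <<'E'
from h import *
d=shot("wrist"); d=shot("wrist","w9"); go(473,-328,150,-17)
cv2.imwrite('pics/w9.png',cv2.resize(cv2.imread('pics/w9.png')[80:280,210:450],None,fx=3,fy=3,interpolation=cv2.INTER_CUBIC))
print(proj(d,[[569,290.3,30],[569,290.3,6]]).round(1), (proj(d,[[569,290.3,30],[569,290.3,6]])-[210,80])*3)
E
```

```text
shift cm [ 2.04 62.82  1.43] turn [-0.5 -0.5  6. ] pos [572.5 292.5 168.7] yaw -11.0 w 85.4 F [ 0.4 -0.6 -0.2] t 12.7
[[325.  190.5]
 [324.9 184.9]] [[345.01003772 331.55747758]
 [344.67665302 314.5723388 ]]
```

View pics/w9.png

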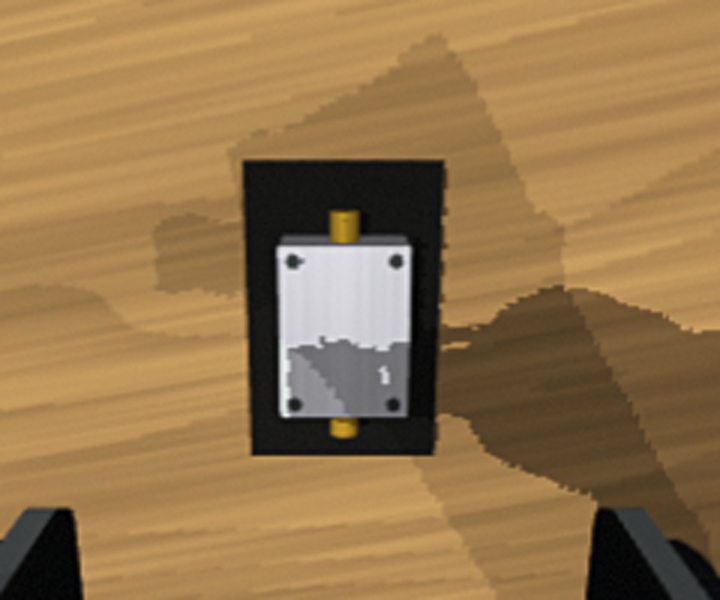

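The box is central on the pad: its screws centre at (344,333) and the prediction is (345,332). Returning for the spacer.

Emit:
{"op": "move_arm", "data": {"targets": "1 0 2 0 0 0 0;1 0.1 3.8 0 0 0 0;1 0.2 3.9 0 0 0 0;1 0.2 3.9 0 0 0 0;1 0.1 3.9 0 0 0 0"}}

```text
clock: 13.12
eef_pos: [540.3, 116.5, 161.7]
tool_rot: [3.141, 0.0, -0.191]
force: [0.7, -1.3, 0.4]
width: 85.4
gripper_force: 0.0
```

Emit:
{"op": "move_arm", "data": {"targets": "1 0.1 3.9 0 0 0 0;1 0.1 3.9 0 0 0 0;1 0.2 3.9 0 0 0 0;1 0.2 3.9 0 0 0 0;1 0.2 3.9 0 0 0 0"}}

```text
clock: 13.53
eef_pos: [511.0, -76.4, 161.8]
tool_rot: [-3.142, 0.0, -0.191]
force: [0.2, -0.5, 0.0]
width: 85.4
gripper_force: 0.0
```

Emit:
{"op": "move_arm", "data": {"targets": "1 0.1 3.9 0 0 0 0;1 0.1 3.9 0 0 0 0;1 0.2 3.9 0 0 0 0;1 0.2 3.9 0 0 0 0;1 0.1 3.9 0 0 0 0"}}

```text
clock: 13.95
eef_pos: [480.9, -269.3, 161.7]
tool_rot: [-3.141, 0.0, -0.191]
force: [0.9, 0.3, -0.0]
width: 85.3
gripper_force: 0.0
```

Emit:
{"op": "move_arm", "data": {"targets": "1 0.1 3 0 0 0 0;1 0 1.1 0 0 0 0;1 0 0 0 0 0 3.5;1 0 0 0 0 0 3.5;1 0 0 0 0 0 0"}}

```text
clock: 14.37
eef_pos: [474.5, -307.5, 161.4]
tool_rot: [-3.141, 0.001, -0.315]
force: [-0.9, 0.3, 0.1]
width: 85.2
gripper_force: 0.0
```

```bash
python3 - <<'E'
from h import *
d=shot("wrist"); d=shot("wrist","w10"); go(473,-328,40,-17.7)
cv2.imwrite('pics/w10.png',cv2.resize(cv2.imread('pics/w10.png')[80:280,210:450],None,fx=3,fy=3,interpolation=cv2.INTER_CUBIC))
E
```

```text
shift cm [ 0.47  2.05 12.16] turn [-0.   0.  -0.1] pos [ 474.9 -307.1  161.6] yaw -17.8 w 85.8 F [-0.1 -0.3 -0.2] t 14.47
```

View pics/w10.png

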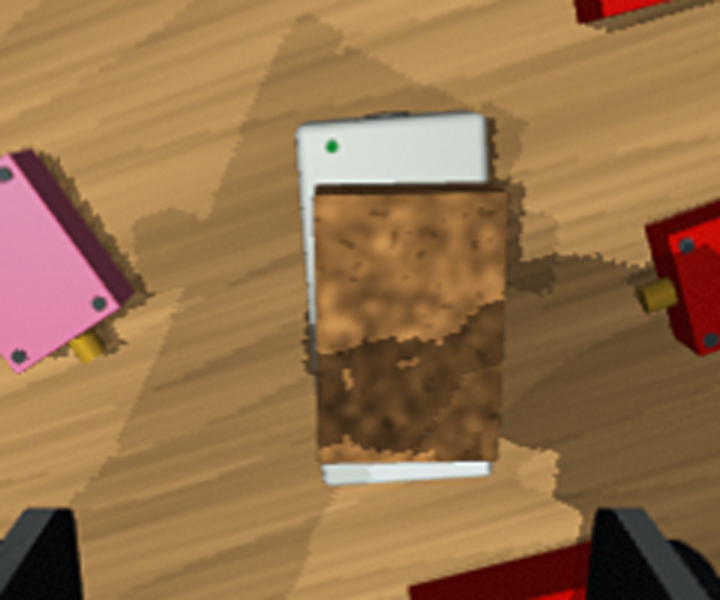

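Spacer top corners are at crop (315,193), (508,193), (498,462), (319,461). Brick corners are at (298,126), (487,115), (490,474), (325,484).

```bash
python3 - <<'E'
from h import *
d=shot("wrist"); c=lambda L:np.array(L,float)/3+[209.67,79.67]
def q(n,L,z):
    P=onz(d,c(L),z)[:,:2]; print(n,"ctr",P.mean(0).round(1),"yaw",[round(float(np.degrees(np.arctan2(*(a-b)[::-1]))),1) for a,b in((P[0],P[3]),(P[1],P[2]))],"size",np.linalg.norm(P[0]-P[1]).round(1),np.linalg.norm(P[0]-P[3]).round(1)); return P.mean(0)
P=q("spacer",[(315,193),(508,193),(498,462),(319,461)],64)
q("brick",[(298,126),(487,115),(490,474),(325,484)],34)
go(P[0],P[1],41,-17.7)
E
```

```text
spacer ctr [ 474.9 -330.1] yaw [-17.3, -16.6] size 52.4 78.9
brick ctr [ 474.3 -329.3] yaw [-14.0, -14.4] size 56.5 117.4
shift cm [ 0.7   2.19 12.07] turn [-0.   0.  -0.1] pos [ 475.  -307.1  161.7] yaw -17.8 w 85.6 F [-0.1 -0.1 -1.6] t 14.52
```

Emit:
{"op": "move_arm", "data": {"targets": "1 0.7 2.2 0 0 0 0;1 0 0 2.5 0 0 0;1 0 0 3.7 0 0 0;1 0 0 3.2 0 0 0;1 0 0 1.8 0 0 0"}}

```text
clock: 14.93
eef_pos: [473.5, -329.3, 46.8]
tool_rot: [-3.14, 0.004, -0.311]
force: [-0.6, 0.7, 0.1]
width: 85.7
gripper_force: 0.0
```

Emit:
{"op": "move_arm", "data": {"targets": "1 0 0 0.7 0 0 0;1 0 0 0 0 0 0;1 0 0 0 0 0 0;0.2 0 0 0 0 0 0"}}

```text
clock: 15.27
eef_pos: [475.8, -331.7, 44.3]
tool_rot: [3.141, -0.003, -0.313]
force: [0.2, 0.1, 0.4]
width: 75.5
gripper_force: 0.0
```

Emit:
{"op": "move_arm", "data": {"targets": "-1 0 0 0 0 0 0;-1 0 0 0 0 0 0;-1 0 0 0 0 0 0;-1 0 0 0 0 0 0"}}

```text
clock: 15.6
eef_pos: [475.7, -331.6, 44.6]
tool_rot: [3.141, -0.003, -0.313]
force: [-0.0, 1.8, 6.5]
width: 52.8
gripper_force: 64.0
```

Emit:
{"op": "move_arm", "data": {"targets": "-1 0 0 -0.6 0 0 0;-1 0 0 -1.2 0 0 0;-1 0 0 -2.2 0 0 0;-1 0 0 -2 0 0 0;-1 0 0 0 0 0 0"}}

```text
clock: 16.02
eef_pos: [476.9, -333.0, 107.5]
tool_rot: [3.139, -0.007, -0.314]
force: [1.2, -0.1, -0.7]
width: 52.9
gripper_force: 63.2
```

```bash
python3 - <<'E'
from h import *
d=shot("wrist","w11"); go(438.5,63,80,9.5); d2=shot("side")
c=d2["color"][90:220,300:460,::-1]
cv2.imwrite('pics/w11.png',np.hstack([cv2.imread('pics/w11.png')[:,120:520],cv2.resize(c,(400,400))]))
E
```

```text
shift cm [-15.79 -36.44   2.44] turn [  0.2  -0.3 -27.5] pos [ 476.2 -332.2  105.8] yaw -18.0 w 52.4 F [-0.5 -1.3 -0.7] t 16.07
```

View pics/w11.png

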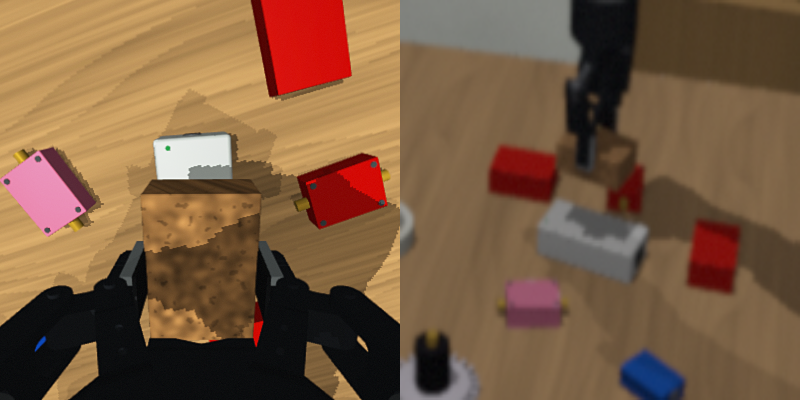

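The spacer is held level and the brick is left in place.

Emit:
{"op": "move_arm", "data": {"targets": "-1 -0.8 -2 0 0 0 0;-1 -1.6 -3.6 0 0 0 0;-1 -1.6 -3.7 0 0 0 0;-1 -1.6 -3.7 0 0 0 0;-1 -1.6 -3.7 0 0 0 0"}}

```text
clock: 16.53
eef_pos: [456.5, -148.2, 102.2]
tool_rot: [-3.142, 0.002, -0.314]
force: [1.4, 1.2, -1.9]
width: 52.7
gripper_force: 63.2
```

Emit:
{"op": "move_arm", "data": {"targets": "-1 -1.6 -3.7 0 0 0 0;-1 -1.6 -3.7 0 0 0 0;-1 -1.6 -3.7 0 0 0 0;-1 -1.6 -3.7 0 0 0 0;-1 -1.6 -3.6 0 0 0 0"}}

```text
clock: 16.95
eef_pos: [437.2, 51.6, 102.4]
tool_rot: [3.141, 0.001, -0.313]
force: [0.9, -0.0, -0.2]
width: 52.7
gripper_force: 63.2
```

Emit:
{"op": "move_arm", "data": {"targets": "-1 -0.5 -1.3 0 0 0 -6;-1 0 0 0 0 0 -7;-1 0 0 0 0 0 -7;-1 0 0 0 0 0 -7;-1 0 0 0 0 0 0"}}

```text
clock: 17.37
eef_pos: [437.0, 63.8, 102.4]
tool_rot: [-3.141, 0.001, 0.161]
force: [-0.4, -0.4, -1.3]
width: 52.1
gripper_force: 63.2
```

```bash
python3 - <<'E'
from h import *
d=shot("wrist");d=shot("wrist","w12"); go(438.5,63,80,9.5)
d2=shot("top","t12")
E
```

```text
shift cm [0.12 0.06 2.25] turn [-0.   0.1 -0.7] pos [437.2  63.4 102.5] yaw 8.8 w 52.8 F [-0.1  0.5 -0.7] t 17.47
```

View pics/w12.png

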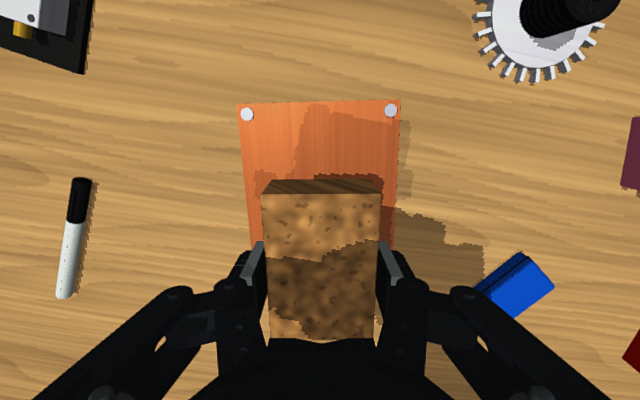

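The plate's far corners are at (238,104) and (400,100), screws at (247,114) and (391,110). The held spacer's top corners are at (261,195), (381,193), (271,339), (376,337).

```bash
python3 - <<'E'
from h import *
d=shot("wrist")
for L,z in (([(238,104),(400,100)],4),):
    A=onz(d,L,z)[:,:2];u=A[0]-A[1];y=np.arctan2(u[1],u[0])-np.pi/2;print(A.round(1).tolist(),np.linalg.norm(u),np.degrees(y))
    for yy in(y,np.radians(9.5)): print((A.mean(0)-80*np.array([np.cos(yy),np.sin(yy)])).round(1))
S=onz(d,[(261,195),(381,193),(376,337),(271,339)],122)[:,:2];print(S.mean(0),np.linalg.norm(S[0]-S[1]),np.linalg.norm(S[0]-S[3]),[np.degrees(np.arctan2(*(a-b)[::-1])) for a,b in((S[0],S[3]),(S[1],S[2]))])
# top view plate corners: screws
t=shot("top");h=cv2.cvtColor(t["color"],cv2.COLOR_RGB2HSV)
go(438.5,63,80,9.5)
E
```

```text
[[504.2, 140.3], [526.7, 14.7]] 127.67926937628248 10.173866663676089
[436.7  63.4]
[436.6  64.3]
[436.5248065   62.86528971] 52.55140804936165 78.2003115847183 [np.float64(9.008329006850564), np.float64(10.55806614369567)]
shift cm [0.1  0.05 2.27] turn [ 0.   0.  -0.6] pos [437.5  63.4 102.7] yaw 8.9 w 52.5 F [ 0.6  0.1 -1.2] t 17.62
```

Emit:
{"op": "move_arm", "data": {"targets": "-1 0.1 -0.1 1.5 0 0 0;-1 0 0 3 0 0 0;-1 0 0 2.2 0 0 0;-1 0 0 1 0 0 0;-1 0 0 0.3 0 0 0"}}

```text
clock: 18.03
eef_pos: [436.7, 65.7, 29.8]
tool_rot: [-3.138, 0.005, 0.156]
force: [-0.6, 0.6, -0.4]
width: 52.8
gripper_force: 63.4
```

Emit:
{"op": "move_arm", "data": {"targets": "-1 0 0 0 0 0 0;-1 0 0 0 0 0 0;-1 0 0 0.2 0 0 0;-1 0 0 0 0 0 0"}}

```text
clock: 18.37
eef_pos: [438.0, 66.0, 29.7]
tool_rot: [-3.138, 0.001, 0.157]
force: [-1.5, -0.9, -1.3]
width: 52.8
gripper_force: 63.4
```

Emit:
{"op": "move_arm", "data": {"targets": "-1 0 0.1 0.6 0 0 0;-1 0 0 0.3 0 0 0;-1 0 0 0 0 0 0"}}

```text
clock: 18.62
eef_pos: [437.9, 65.0, 20.5]
tool_rot: [-3.138, 0.002, 0.157]
force: [0.1, 0.5, -1.3]
width: 52.3
gripper_force: 63.4
```

Emit:
{"op": "move_arm", "data": {"targets": "-1 0 0 0.2 0 0 0;-1 0 0 0.1 0 0 0;-1 0 0 0 0 0 0"}}

```text
clock: 18.87
eef_pos: [437.9, 65.1, 17.7]
tool_rot: [-3.138, 0.002, 0.157]
force: [0.4, -0.6, 0.0]
width: 52.4
gripper_force: 63.4
```

Emit:
{"op": "move_arm", "data": {"targets": "-1 0 0 0.15 0 0 0;-1 0 0 0 0 0 0"}}

```text
clock: 19.03
eef_pos: [437.9, 65.1, 16.0]
tool_rot: [-3.138, 0.002, 0.158]
force: [0.3, -0.0, -1.0]
width: 52.6
gripper_force: 63.4
```

Emit:
{"op": "move_arm", "data": {"targets": "-1 0 0 0.15 0 0 0;-1 0 0 0 0 0 0"}}

```text
clock: 19.2
eef_pos: [437.9, 65.0, 14.7]
tool_rot: [-3.138, 0.002, 0.157]
force: [-1.7, 0.4, 2.6]
width: 52.6
gripper_force: 63.8
```

Emit:
{"op": "move_arm", "data": {"targets": "0 0 0 0 0 0 0;0.3 0 0 0 0 0 0;0.6 0 0 0 0 0 0;1 0 0 0 0 0 0;1 0 0 0 0 0 0"}}

```text
clock: 19.62
eef_pos: [437.8, 65.1, 14.3]
tool_rot: [-3.138, 0.002, 0.158]
force: [0.1, -0.2, 0.1]
width: 85.5
gripper_force: 0.0
```

Emit:
{"op": "move_arm", "data": {"targets": "1 0 0 -1 0 0 0;1 0 0 -3 0 0 0;1 0 0 -4 0 0 0;1 0 0 -4 0 0 0;1 0 0 -3 0 0 0"}}

```text
clock: 20.03
eef_pos: [438.2, 64.1, 166.8]
tool_rot: [-3.138, 0.002, 0.157]
force: [1.0, 1.4, 0.1]
width: 85.5
gripper_force: 0.0
```

Emit:
{"op": "move_arm", "data": {"targets": "1 0 0 0 0 0 0;1 0 0 0 0 0 0"}}

```text
clock: 20.2
eef_pos: [439.1, 65.2, 165.7]
tool_rot: [-3.137, -0.001, 0.159]
force: [0.8, -0.8, -0.7]
width: 85.2
gripper_force: 0.0
```

```bash
cat >> h.py <<'E'
def blob(d,m,z,seed):
    "min-area rect, on plane z, of the mask component nearest the projected world seed"
    m=cv2.morphologyEx(m.astype(np.uint8),cv2.MORPH_OPEN,np.ones((3,3)))
    C=[c for c in cv2.findContours(m,cv2.RETR_EXTERNAL,cv2.CHAIN_APPROX_NONE)[0] if cv2.contourArea(c)>300]
    p=proj(d,[seed])[0]; c=max(C,key=lambda c:cv2.pointPolygonTest(c,(float(p[0]),float(p[1])),True))
    P=onz(d,c.reshape(-1,2),z)[:,:2].astype(np.float32); r=cv2.minAreaRect(P); b=cv2.boxPoints(r)
    e=max([b[1]-b[0],b[2]-b[1]],key=np.linalg.norm); y=np.degrees(np.arctan2(e[1],e[0]))
    return np.round(r[0],1),np.round(r[1],1),round((y+90)%180-90,1)
E
python3 - <<'E'
from h import *
d=shot("wrist","w13"); go(474,-329,150,-14.3)
h=cv2.cvtColor(d["color"],cv2.COLOR_RGB2HSV).astype(int); 
p=proj(d,[[437.5,64,34],[437.5+60,74,4],[437,116,4]]).round().astype(int); print(p.tolist(),[h[y,x].tolist() for x,y in p])
p=proj(d,[[437+dx,64+dy,34] for dx in(-30,0,30) for dy in(-20,0,20)]).round().astype(int); print([h[y,x].tolist() for x,y in p])
E
```

```text
shift cm [-2.68 39.49  1.28] turn [-0.2  0.1 23.4] pos [438.1  65.1 164.5] yaw 9.1 w 85.3 F [-0.2 -0.4 -0.1] t 20.25
[[323, 190], [322, 125], [275, 176]] [[15, 158, 170], [10, 178, 189], [10, 181, 168]]
[[15, 161, 87], [15, 156, 80], [15, 157, 81], [15, 155, 173], [16, 156, 181], [16, 154, 192], [15, 158, 102], [15, 158, 113], [16, 155, 148]]
```

```bash
python3 - <<'E'
from h import *
d=shot("wrist"); h=cv2.cvtColor(cv2.GaussianBlur(d["color"],(3,3),0),cv2.COLOR_RGB2HSV).astype(int); H,S,V=h[...,0],h[...,1],h[...,2]
k=(H>=13)&(H<=17)&(S>132); print("spacer",blob(d,k,34,[437.5,64,34]))
m=((H<=12)&(S>132)|k); m[250:]=0; m[:,:200]=0; m[:,440:]=0; print("plate+",blob(d,m,4,[497,74,4]))
go(474,-329,150,-14.3)
E
```

```text
spacer (array([375.6,  63.2]), array([463.1, 863.5]), np.float32(-80.5))
plate+ (array([482.6,  73.6]), array([251.1, 272.2]), np.float32(-80.8))
shift cm [-2.59 39.48  1.22] turn [-0.2  0.3 23.4] pos [437.5  64.9 163.8] yaw 9.1 w 85.3 F [-0.7 -0.3 -0.9] t 20.3
```

```bash
python3 - <<'E'
from h import *
d=shot("wrist"); h=cv2.cvtColor(cv2.GaussianBlur(d["color"],(3,3),0),cv2.COLOR_RGB2HSV).astype(int); H,S,V=h[...,0],h[...,1],h[...,2]
def poly(hx,hy,z,yaw=9.5):
    a=np.radians(yaw);Q=np.array([(hx,hy),(hx,-hy),(-hx,-hy),(-hx,hy)])@np.array([[np.cos(a),np.sin(a)],[-np.sin(a),np.cos(a)]])+[437.2,64]
    return cv2.fillPoly(np.zeros((400,640),np.uint8),[proj(d,np.c_[Q,[z]*4]).round().astype(int)],1)>0
k=(H>=13)&(H<=17)&poly(70,55,4); print("spacer",blob(d,k,34,[437.5,64,34]))
m=(S>125)&poly(95,78,4); m[270:]=0; w=(H<=12)&(S>140)&poly(95,78,4)
ys,xs=np.nonzero(w); P=onz(d,np.c_[xs,ys],4)[:,:2]
a=np.radians(9.8); u=P@np.array([[np.cos(a),-np.sin(a)],[np.sin(a),np.cos(a)]])
lo,hi=np.percentile(u,[0.5,99.5],axis=0); print(lo,hi,hi-lo); c=(lo+hi)/2; print("plate",np.array([[np.cos(a),-np.sin(a)],[np.sin(a),np.cos(a)]])@c)
E
```

```text
spacer (array([437.8,  65.2]), array([80.9, 54. ]), np.float32(9.1))
[362.86500268 -75.10278202] [520.8126658   53.13282597] [157.94766311 128.23560798]
plate [437.26122473  64.38048258]
```

Spacer within about 1 mm of the plate's centre, yaw 9.1. Now the brick.

Emit:
{"op": "move_arm", "data": {"targets": "1 -0.1 2 0 0 0 0;1 -0.3 3.7 0 0 0 0;1 -0.3 3.9 0 0 0 0;1 -0.2 3.9 0 0 0 0;1 -0.3 3.9 0 0 0 0"}}

```text
clock: 20.77
eef_pos: [452.8, -110.7, 162.3]
tool_rot: [-3.137, 0.005, 0.158]
force: [1.2, -0.3, 0.2]
width: 85.4
gripper_force: 0.0
```

Emit:
{"op": "move_arm", "data": {"targets": "1 -0.3 3.9 0 0 0 0;1 -0.3 3.9 0 0 0 0;1 -0.2 3.9 0 0 0 0;1 -0.3 3.9 0 0 0 0;1 -0.3 3.9 0 0 0 0"}}

```text
clock: 21.18
eef_pos: [469.3, -305.5, 161.1]
tool_rot: [-3.135, 0.005, 0.157]
force: [-0.0, -0.5, 0.0]
width: 85.3
gripper_force: 0.0
```

Emit:
{"op": "move_arm", "data": {"targets": "1 0 2.5 0 0 0 5;1 0 0 0 0 0 6;1 0 0 0 0 0 6;1 0 0 0 0 0 6;1 0 0 0 0 0 0"}}

```text
clock: 21.6
eef_pos: [473.2, -328.4, 160.7]
tool_rot: [-3.138, 0.007, -0.247]
force: [0.2, 1.0, 0.2]
width: 85.6
gripper_force: 0.0
```

```bash
python3 - <<'E'
from h import *
d=shot("wrist"); d=shot("wrist","w14"); h=cv2.cvtColor(d["color"],cv2.COLOR_RGB2HSV).astype(int)
p=proj(d,[[474,-329,34]])[0].round().astype(int); print(p,h[p[1],p[0]])
m=(h[...,1]<45)&(h[...,2]>70); m[290:]=0; c,s,y=blob(d,m,34,[474,-329,34]); print(c,s,y); go(c[0],c[1],14,y)
E
```

```text
[322 188] [ 56   8 218]
[ 475.2 -329.6] [ 57.3 118.2] -13.8
shift cm [ 0.27  0.14 14.74] turn [-0.2  0.4 -0. ] pos [ 473.7 -328.3  161.4] yaw -13.8 w 85.1 F [-0.  -0.8  1.1] t 21.7
```

Emit:
{"op": "move_arm", "data": {"targets": "0.7 0.2 0.1 2 0 0 0;0.7 0 0 3.5 0 0 0;0.7 0 0 3.5 0 0 0;0.7 0 0 3 0 0 0;0.7 0 0 1.5 0 0 0"}}

```text
clock: 22.12
eef_pos: [474.0, -327.5, 24.0]
tool_rot: [-3.136, 0.009, -0.241]
force: [0.5, -0.0, -0.0]
width: 72.7
gripper_force: 0.0
```

Emit:
{"op": "move_arm", "data": {"targets": "0.7 0 0 0.6 0 0 0;0.7 0 0 0 0 0 0;0.7 0 0 0 0 0 0"}}

```text
clock: 22.37
eef_pos: [475.8, -330.1, 22.4]
tool_rot: [-3.139, 0.003, -0.243]
force: [0.5, 0.2, 0.2]
width: 72.3
gripper_force: 0.0
```

Emit:
{"op": "move_arm", "data": {"targets": "0.7 0 0 0.6 0 0 0;0.7 0 0 0.3 0 0 0;0.7 0 0 0 0 0 0"}}

```text
clock: 22.62
eef_pos: [476.0, -329.5, 13.2]
tool_rot: [-3.139, 0.003, -0.243]
force: [0.5, 0.5, -0.3]
width: 72.8
gripper_force: 0.0
```

Emit:
{"op": "move_arm", "data": {"targets": "0 0 0 0 0 0 0;-1 0 0 0 0 0 0;-1 0 0 0 0 0 0;-1 0 0 0 0 0 0;-1 0 0 0 0 0 0"}}

```text
clock: 23.03
eef_pos: [476.0, -329.6, 13.8]
tool_rot: [-3.139, 0.003, -0.244]
force: [-0.3, 1.1, 6.8]
width: 56.7
gripper_force: 65.7
```

Emit:
{"op": "move_arm", "data": {"targets": "-1 0 0 -0.6 0 0 0;-1 0 0 -1.2 0 0 0;-1 0 0 -2.5 0 0 0;-1 0 0 -4 0 0 0;-1 0 0 -3 0 0 0"}}

```text
clock: 23.45
eef_pos: [475.5, -330.2, 128.2]
tool_rot: [-3.14, 0.004, -0.244]
force: [0.6, -1.3, -3.6]
width: 56.7
gripper_force: 65.7
```

```bash
python3 - <<'E'
from h import *
go(437.8,65.2,100,9.1)
E
```

```text
shift cm [-13.22 -37.44   2.94] turn [ -0.2   0.2 -23.1] pos [ 475.5 -330.2  128.2] yaw -14.0 w 56.7 F [ 0.6 -1.3 -3.6] t 23.45
```

Emit:
{"op": "move_arm", "data": {"targets": "-1 -0.7 -2 0 0 0 0;-1 -1.2 -3.5 0 0 0 0;-1 -1.3 -3.7 0 0 0 0;-1 -1.3 -3.7 0 0 0 0;-1 -1.3 -3.7 0 0 0 0"}}

```text
clock: 23.87
eef_pos: [459.1, -153.2, 127.2]
tool_rot: [-3.139, 0.003, -0.245]
force: [1.2, 1.1, -4.6]
width: 56.8
gripper_force: 65.7
```

Emit:
{"op": "move_arm", "data": {"targets": "-1 -1.3 -3.7 0 0 0 0;-1 -1.3 -3.7 0 0 0 0;-1 -1.3 -3.7 0 0 0 0;-1 -1.3 -3.7 0 0 0 0;-1 -1.3 -3.6 0 0 0 0"}}

```text
clock: 24.28
eef_pos: [440.6, 41.4, 128.0]
tool_rot: [-3.138, 0.003, -0.244]
force: [1.2, -0.1, -4.8]
width: 56.5
gripper_force: 65.7
```

Emit:
{"op": "move_arm", "data": {"targets": "-1 -0.8 -2 0 0 0 -5;-1 0 0 0 0 0 -6;-1 0 0 0 0 0 -6;-1 0 0 0 0 0 -6;-1 0 0 0 0 0 0"}}

```text
clock: 24.7
eef_pos: [438.2, 60.9, 128.1]
tool_rot: [-3.137, 0.001, 0.161]
force: [-0.3, 0.3, -3.9]
width: 56.6
gripper_force: 65.9
```

```bash
python3 - <<'E'
from h import *
d=shot("wrist"); d=shot("wrist","w15"); z=read_state()["eef_pos"][2]-13.8+34; h=cv2.cvtColor(d["color"],cv2.COLOR_RGB2HSV).astype(int)
m=(h[...,1]<45)&(h[...,2]>60); m[:120]=0; m[350:]=0
p=read_state()["eef_pos"]; print(blob(d,m,z,[p[0]+20,p[1],z])); go(437.8,65.2,100,9.1)
E
```

```text
(array([446.6,  67.2]), array([102.1,  66. ]), np.float32(9.0))
shift cm [ 0.04 -0.45  2.79] turn [-0.2  0.1 -0.3] pos [438.2  60.6 127.8] yaw 8.8 w 56.4 F [ 1.1 -0.3 -3.6] t 24.8
```

Emit:
{"op": "move_arm", "data": {"targets": "-1 0.1 -0.4 1.5 0 0 0;-1 0 0 2.5 0 0 0;-1 0 0 2 0 0 0;-1 0 0 1 0 0 0;-1 0 0 0.3 0 0 0"}}

```text
clock: 25.22
eef_pos: [437.5, 64.6, 53.1]
tool_rot: [-3.138, 0.005, 0.154]
force: [-0.6, 0.6, -4.0]
width: 56.5
gripper_force: 65.7
```

Emit:
{"op": "move_arm", "data": {"targets": "-1 0 0 0 0 0 0;-1 0 0 0 0 0 0;-1 0 0 0 0 0 0"}}

```text
clock: 25.47
eef_pos: [439.0, 64.9, 55.1]
tool_rot: [-3.138, 0.001, 0.157]
force: [0.2, 0.4, -3.9]
width: 56.7
gripper_force: 65.8
```

```bash
python3 - <<'E'
from h import *
go(438.6,65.3,47.8,9.1)
E
```

```text
shift cm [-0.03 -0.04  0.73] turn [-0.2  0.  -0.1] pos [439.   64.9  55.1] yaw 9.0 w 56.7 F [ 0.2  0.4 -3.9] t 25.47
```

Emit:
{"op": "move_arm", "data": {"targets": "-1 0 0 0.3 0 0 0;-1 0 0 0.2 0 0 0;-1 0 0 0 0 0 0"}}

```text
clock: 25.72
eef_pos: [438.4, 65.2, 49.4]
tool_rot: [-3.138, 0.002, 0.158]
force: [-0.7, 0.2, -3.8]
width: 56.7
gripper_force: 65.9
```

Emit:
{"op": "move_arm", "data": {"targets": "-1 0 0 0.15 0 0 0;-1 0 0 0 0 0 0"}}

```text
clock: 25.88
eef_pos: [438.4, 65.1, 47.8]
tool_rot: [-3.138, 0.002, 0.158]
force: [-0.9, -0.4, -4.2]
width: 56.2
gripper_force: 65.9
```

Emit:
{"op": "move_arm", "data": {"targets": "-1 0 0 0.1 0 0 0;-1 0 0 0 0 0 0"}}

```text
clock: 26.05
eef_pos: [438.4, 65.1, 47.7]
tool_rot: [-3.137, 0.001, 0.157]
force: [-1.0, 0.9, 8.7]
width: 57.0
gripper_force: 67.2
```

Contact with the weight borne. Releasing and rising.

Emit:
{"op": "move_arm", "data": {"targets": "0 0 0 0 0 0 0;0.3 0 0 0 0 0 0;0.6 0 0 0 0 0 0;1 0 0 0 0 0 0;1 0 0 0 0 0 0"}}

```text
clock: 26.47
eef_pos: [438.7, 65.0, 47.0]
tool_rot: [-3.138, 0.002, 0.158]
force: [-0.0, 0.6, 0.9]
width: 85.2
gripper_force: 0.0
```

Emit:
{"op": "move_arm", "data": {"targets": "1 0 0 -1 0 0 0;1 0 0 -3 0 0 0;1 0 0 -4 0 0 0;1 0 0 -4 0 0 0;1 0 0 -2 0 0 0"}}

```text
clock: 26.88
eef_pos: [440.1, 64.0, 190.2]
tool_rot: [-3.138, -0.002, 0.157]
force: [1.5, 1.9, -0.3]
width: 85.5
gripper_force: 0.0
```

Emit:
{"op": "move_arm", "data": {"targets": "1 0 0 0 0 0 0;1 0 0 0 0 0 0"}}

```text
clock: 27.05
eef_pos: [439.4, 65.1, 187.8]
tool_rot: [-3.137, -0.0, 0.159]
force: [-0.4, 0.0, -0.3]
width: 85.4
gripper_force: 0.0
```

```bash
python3 - <<'E'
from h import *
d=shot("wrist"); d=shot("wrist","w16"); h=cv2.cvtColor(d["color"],cv2.COLOR_RGB2HSV).astype(int)
m=(h[...,1]<45)&(h[...,2]>70); m[290:]=0; print("brick",blob(d,m,68,[437,65,68])); go(437.8,65.2,150,9.1)
w=(h[...,0]<=12)&(h[...,1]>140); print("copper px left/right of brick at row:",[ (r,w[r,200:320].sum(),w[r,320:440].sum()) for r in (130,160,190,220)])
E
```

```text
brick (array([437.9,  65.2]), array([118.7,  57.1]), np.float32(9.1))
shift cm [-0.   -0.02  3.63] turn [-0.2  0.2 -0. ] pos [438.   64.9 186.3] yaw 9.1 w 85.2 F [ 0.1 -0.2  0.4] t 27.15
copper px left/right of brick at row: [(130, np.int64(27), np.int64(28)), (160, np.int64(25), np.int64(27)), (190, np.int64(24), np.int64(26)), (220, np.int64(22), np.int64(26))]
```

The brick measures (437.9, 65.2) at yaw 9.1, on the spacer at (437.8, 65.2) at yaw 9.1. Handing in.

```bash
python3 -c "
from h import *
print(order.finish_job())"
```

```text
the job is handed in; nothing more can be done
None
```

The job is handed in at about 27 s on the robot clock: all four parts were set down in order, each measured within about 2 mm of centre, and no bystander was approached; the hand-in call gave no verdict.

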